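# Slide the sample pellet home under the reader's leaf spring

### The job

The sample slide lies in the channel of the pellet reader, short of the forked leaf spring. Press down hard with the fingertips on the black rubber thumb rest at its rear and, still pressing, slide it along the channel under the leaf spring until it is fully home against the end stop; then let go and move clear. Do not lift the slide or touch the round pellet cell, and leave the jar, the mortar and the spatula where they are.

Things in the scene. Friction and masses are not known exactly. Their poses are not given: they have to be found in the camera images.
- stage: pellet reader, fixed: grey base 385 x 124 x 20 mm with a straight channel 63 wide between rails 5 high. Origin: on the bench, under where the middle of the slide is when fully home. x: along the channel, the way the slide is pushed (base from x = -215 to 170); y: across (channel centre y = 0); z up. Bed 20 above the bench. Bed, rails and spring are slippery (friction about 0.3)
- end_stop (a point): middle of the face of the steel end stop, 80 mm along the stage's x, 27 above the bench. Behind it a cream column 185 high (near face 20 mm beyond) whose arm carries a black reading head, 42 across, underside 70 above the bench, over the channel 35 mm before the stop
- bridge (a point): top centre of the spring bridge across the channel, 55 mm above the bench, 12 mm behind the stage's origin along x; 16 long, 106 wide. The slide passes under it
- leaf (a joint): angle of the forked spring-steel leaf, rad: 0 at rest, grows as lifted. Two blades 10 mm wide hang from the bridge, sloping down along x to tips at stage x = 28, resting 2 above the bed. The nose meets them when the slide's middle is at about x = -60 and lifts them to about 0.09. Entering takes about 6 N of push, running under about 4.5 N, plus the drag of the pressed slide on the bed
- slide: the sample slide, loose in the channel: a flat bare aluminium plate 160 long, 60 wide, 6 thick, about 0.2 kg. Origin: centre of its underside, 20 above the bench. x points to its nose (same direction as the stage's x), z up. It starts 95 to 125 short of home. Its top stands 1 above the rails
- thumb_rest: ribbed black rubber thumb rest on the rear of the slide, 34 long (along x), 44 wide, 2 thick; origin: centre of its underside, on the slide's top face, 58 behind the slide's middle and 26 above the bench, so the face to press is 28 above the bench. Friction of rubber on fingertip about 1: the downward press must exceed the push, some 12 to 20 N
- pellet_cell: round steel cell (29 across, 2 proud of the slide's top) with a pale pressed pellet, on the front half of the slide, 45 ahead of its middle; origin: centre of its underside. Not to be touched
- jar: amber glass sample jar with black cap, 42 across, 62 high, standing beside the stage; origin: centre of its foot
- mortar: small white ceramic mortar, 80 mm across, 34 high, on the bench beside the stage; origin: centre of its foot
- spatula: slim steel lab spatula 170 mm long, 12 wide, 5 high, lying on the bench beside the stage; origin: on the bench under its middle
Mind the look-alikes: they are no part of the job. Of the things shaped like the slide, the aluminium one is meant.

How it is judged:
By the outcome, as a careful person would: the job done as asked, in the order asked, and still so for the second after the job is handed in, with the robot touching nothing.
It also fails if it takes over 48 s, if anything falls off the work surface, if the arm or the gripper's body presses on something with over 40 N, if the wrist force passes 120 N, or if a joint passes its speed limit or range.

### The arm

A 6-joint arm with a two-finger parallel gripper is mounted at the origin on the work surface. World frame = base frame: x ahead of the robot, y to its left, z up, the work surface at z = 0. Lengths are in m, angles in rad, forces in N, time in s.
With the tool pointing down it reaches from about 0.375 to 0.9 m from the base axis. Payload 3.1 kg.
Tool frame: the origin (TCP) lies at the very end of the fingers, on their centre line; the grasp point (between the pads) lies 19 mm behind it; z points along the fingers, y is the line along which they close (so a half turn about z gives the same grasp; the last joint's range is limited). The gripper opens to 87 mm and grips with 3 to 60 N. Pads are 19 mm wide; open, the fingers measure 117 mm over their backs; the gripper's body (75 mm by 190 mm) begins 51 mm behind the grasp point.
Start: joints at [-1.369, 0.527, 1.433, -0, 1.181, -0.178], TCP at [0.232, -0.58, 0.223] pointing down, gripper open.
Joint ranges: [-3.08, 3.08], [-0.75, 2.2], [0.22, 2.44], [-1.43, 4.57], [0, 2.65], [-2.85, 2.85]. Speed limits (rad/s): [2.79, 2.79, 3.14, 3.14, 3.14, 3.14].

### API

Orientations are given as a 3x3 rotation matrix whose columns are the frame's x, y, z axes.
In Python, from station import r, camera gives the robot as it stands. The module is installed in compiled form; this text tells all that it offers.
- The arm moves only by the shell command python3 -m creep 'ROWS' [OPENING]. ROWS is JSON, a list of rows, each a list of 2 entries, a list of its own where there are three numbers: the shift along the tool's x, y, z each as a share of 0.4 m, from -1 to 1, then the turn, a rotation vector about the tool's x, y, z each as a share of 45 degrees, from -1 to 1. A call has 1 to 20 rows; each row shifts and turns the commanded pose from where the row before left it, along the tool's axes as they then stand; what a row does not reach is not made up. A row lasts 1/8 s, in which the tool goes at most 62.5 mm and 10.7 degrees, less where a joint would pass 70% of its speed; a pose out of reach is approached as far as the arm can. A call with a number of a shift or a turn outside -1 to 1 is refused whole. A call with a gripper value outside its range is refused whole. OPENING is the closure, from 0 (fully open) to 1 (shut), set as the call begins (- or left out, the last holds). The fingers move at their own pace and stop on an object; the grip force is fixed at half the most. Time passes only in rows, so rows that do not move let the fingers close. It gives the time, the measured TCP pose, the force, the opening and the grip force at its end, in the units of the state.
- r.observe(): the state, without advancing time (a new reading comes with each control period).
- camera(name): name is "scene" or "top" or "wrist"; returns a dict with "pixels" (420x560x3 uint8, blue, green, red), "depth" (420x560 float32, m along the optical axis (not along the pixel's ray), 0 where there is no reading), "K" (3x3 intrinsics, pixels), "R" (3x3) and "t" (3): a world point X has camera coordinates R X + t. Camera axes: x right, y down, z forward; pixel columns grow to the right and rows downward; lengths in m; the calibration is good to about 2 mm. A picture is of the moment at which its call begins.
- r.hand_in(): hands the job in; it is judged then, once.
The state is a dict: "time": time; "joint_pos": joint angles; "qd": joint speeds; "tau": joint torques, N m; "position": TCP position; "tool_rot": TCP orientation; "force": force on the tool from outside, world axes, zero at the start; "ft_torque": the same for the moment, N m; "grip_width": finger opening in m; "finger_force": force on a finger pad.
Only numpy, scipy, OpenCV 4.12 (cv2) and the standard library are available. Lean on these libraries where they do the work, as an engineer would, in place of code of your own. Each camera call takes 0.05 s, during which the arm holds its last target. There are 200 camera calls.

## Working session

There is one attempt and no reset: what is moved stays moved. The work goes in short steps, Python scripts to look and compute and a shell command to move; the robot and the scene stay as the last step left them, time stands still between calls to the robot, and variables do not carry over. Pictures are saved under pics/ and viewed, at most 10 in all, crops included, and the job is handed in when it is done.

```bash
mkdir -p pics
python3 - <<'E'
from station import r,camera
import cv2,numpy as np
for n in("scene","top"):
    c=camera(n); cv2.imwrite(f"pics/{n}0.png",c["pixels"]); np.savez(f"{n}0.npz",**c)
    print(n,c["K"].tolist(),(-c["R"].T@c["t"]).round(3),c["R"].round(3).tolist())
s=r.observe();print(s["time"],s["tool_rot"],s["position"],s["force"],s["grip_width"])
E
```

```text
scene [[474.9160741271049, 0.0, 278.3978203156109], [0.0, 474.9160741271049, 201.0333760271378], [0.0, 0.0, 1.0]] [1.091 0.323 0.636] [[-0.557, 0.83, 0.019], [0.543, 0.382, -0.747], [-0.628, -0.406, -0.664]]
top [[442.8790775553792, 0.0, 265.5331842128812], [0.0, 442.8790775553792, 208.98140567904272], [0.0, 0.0, 1.0]] [ 0.436 -0.019  1.031] [[0.002, -1.0, 0.026], [-0.991, -0.006, -0.137], [0.137, -0.026, -0.99]]
0.1 [[ 9.28381082e-01  3.71629383e-01 -4.11167297e-04]
 [ 3.71629477e-01 -9.28379243e-01  1.87442761e-03]
 [ 3.14873191e-04 -1.89298502e-03 -9.99998159e-01]] [ 0.2321463  -0.57958361  0.22168221] [ 0.0674951  -0.98969557 -0.26980794] 0.08708072433779036
```

View pics/top0.png

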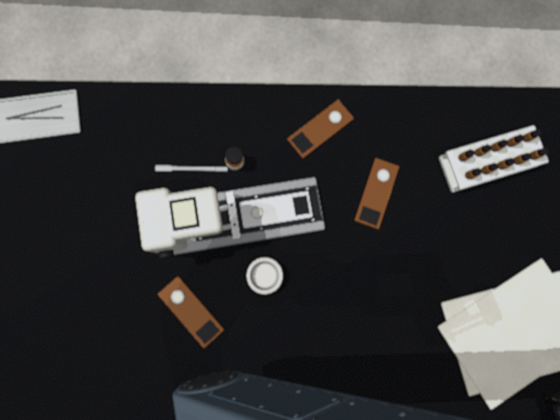

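View pics/scene0.png

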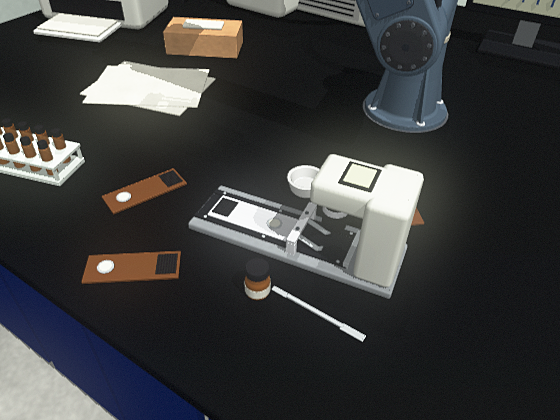

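The top view shows the stage with its column at the left (180,215), so the push runs image-left (world +y). The slide spans about (240–313, 208), with the thumb rest at (301,206), the bridge at (233,214), the jar at (235,158) and the mortar at (265,276). In the scene view the thumb rest is at (224,207). Next I'll measure the thumb rest and the channel direction.

```bash
cat > h.py <<'E'
import numpy as np,cv2
def ray(c,p,z):
    o=-c["R"].T@c["t"]; d=c["R"].T@np.linalg.inv(c["K"])@np.array([p[0],p[1],1.]); return o+d*(z-o[2])/d[2]
def rest(c,box,thr=60):
    x0,y0,x1,y1=box; g=cv2.cvtColor(c["pixels"],cv2.COLOR_BGR2GRAY)[y0:y1,x0:x1]
    n,l,s,ce=cv2.connectedComponentsWithStats((g<thr).astype(np.uint8))
    return [(s[i],ce[i]+[x0,y0]) for i in range(1,n) if s[i][4]>40]
E
python3 - <<'E'
from h import *
t=dict(np.load("top0.npz"));s=dict(np.load("scene0.npz"))
for c,b in((t,(286,192,315,222)),(s,(208,192,244,222))):
    for st,ce in rest(c,b): print(st,ce.round(1),ray(c,ce,.028).round(4))
# base long edges in top image: grey/bright transitions per column
g=cv2.cvtColor(t["pixels"],cv2.COLOR_BGR2GRAY)
U=[];L=[]
for x in range(262,312,4):
    col=g[165:255,x]; w=np.where(col>55)[0]+165
    U.append(ray(t,(x,w[0]-.5),.02)[:2]);L.append(ray(t,(x,w[-1]+.5),.02)[:2])
for e in(U,L):
    e=np.array(e); vx,vy,x0,y0=cv2.fitLine(e.astype(np.float32),cv2.DIST_HUBER,0,.01,.01).ravel(); print("edge",vx,vy,x0,y0,np.degrees(np.arctan2(vy,vx)))
im=np.hstack([cv2.resize(t["pixels"][165:260,130:330],None,fx=4,fy=4,interpolation=2)]); cv2.imwrite("pics/crop.png",im)
E
```

```text
[24  0  5 26 78] [312.7 201.2] [ 0.5931 -0.1537  0.028 ]
[  8   5  14  17 186] [300.6 205. ] [ 0.5842 -0.1257  0.028 ]
[  0   0  16  20 156] [213.2 198.5] [ 0.5832 -0.1552  0.028 ]
[17  1 19  8 54] [234.4 196.5] [ 0.5551 -0.1253  0.028 ]
[  4   6  25  18 109] [223.2 206.5] [ 0.5901 -0.1249  0.028 ]
[ 0 24 17  6 48] [213.5 219.2] [ 0.6274 -0.1176  0.028 ]
edge 0.16708432 -0.9859426 0.6423281 -0.08743734 -80.38166
edge 0.16183951 -0.98681706 0.51294947 -0.091562025 -80.68631
```

View pics/crop.png

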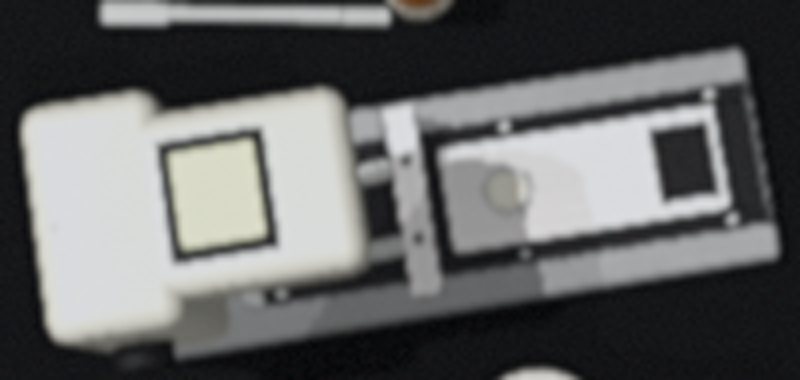

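The crop shows the channel running left-right. The thumb rest centre is at about (685,163), which is full-frame (300.6,205), and the bridge is at about (412,200). Two views put the rest at (0.587,-0.125), and the base midline agrees. The push direction is about 99.5°. I'll rotate the tool so its x lies along the channel, close the fingers and approach.

```bash
python3 -m creep '[[[0,0,0],[0,0,-0.216]],[[0,0,0],[0,0,-0.216]],[[0,0,0],[0,0,-0.216]],[[0,0,0],[0,0,-0.216]],[[0,0,0],[0,0,-0.216]],[[0,0,0],[0,0,-0.216]],[[0,0,0],[0,0,-0.216]],[[0,0,0],[0,0,-0.216]],[[0,0,0],[0,0,0]]]' 1
python3 -m creep '[[[0.0975,0.1056,0],[0,0,0]],[[0.0975,0.1056,0],[0,0,0]],[[0.0975,0.1056,0],[0,0,0]],[[0.0975,0.1056,0],[0,0,0]],[[0.0975,0.1056,0],[0,0,0]],[[0.0975,0.1056,0],[0,0,0]],[[0.0975,0.1056,0],[0,0,0]],[[0.0975,0.1056,0],[0,0,0]],[[0.0975,0.1056,0],[0,0,0]],[[0.0975,0.1056,0],[0,0,0]],[[0,0,0],[0,0,0]]]'
python3 - <<'E'
from station import r,camera
import cv2,numpy as np
for n in("wrist","scene"):
    c=camera(n); cv2.imwrite(f"pics/{n}1.png",c["pixels"]); np.savez(f"{n}1.npz",**c)
s=r.observe();print(s["time"],s["tool_rot"],s["position"],s["force"],s["grip_width"],s["joint_pos"])
print((-c["R"].T@c["t"]))
E
```

```text
time: 1.23
position: [0.2322, -0.5798, 0.222]
tool_rot: [[-0.164, 0.986, -0.0], [0.986, 0.164, 0.001], [0.001, -0.0, -1.0]]
force: [0.4, -0.1, 0.2]
grip_width: 0.0058
finger_force: 0.0
time: 2.6
position: [0.5858, -0.1218, 0.2223]
tool_rot: [[-0.169, 0.986, 0.001], [0.986, 0.169, 0.001], [0.001, 0.001, -1.0]]
force: [-0.8, -0.5, 0.3]
grip_width: 0.0005
finger_force: 0.0
2.7 [[-1.66296837e-01  9.86075080e-01 -1.13992361e-03]
 [ 9.86075738e-01  1.66296707e-01 -2.08517089e-04]
 [-1.60479615e-05 -1.15872675e-03 -9.99999329e-01]] [ 0.58369077 -0.12483154  0.22215802] [-0.12540808  0.02803417  0.83743742] 0.0005164706177089334 [-3.97414733e-01  4.90292014e-01  1.50503800e+00 -6.94862451e-04
  1.14723311e+00 -5.64201836e-01]
[1.09133872 0.32321076 0.63555993]
```

View pics/wrist1.png

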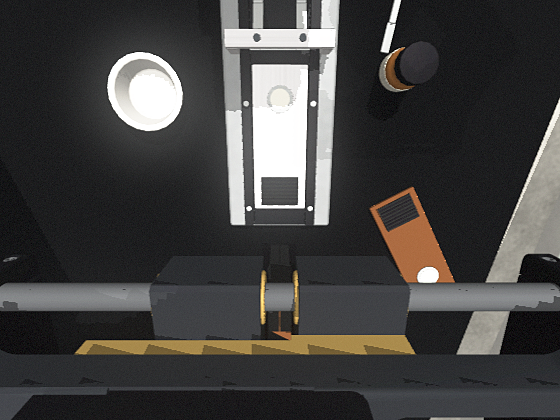

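The wrist view shows the channel straight ahead. The thumb rest is at about (280,190), the slide runs x 252–309 and y 65–208, the pellet cell is at (279,98), and the bridge is at (280,38). The fingers sit on the channel line. Next I'll measure these from the wrist camera.

Run:
```python
from h import *
c=dict(np.load("wrist1.npz"))
print("cam",(-c["R"].T@c["t"]).round(3))
for st,ce in rest(c,(255,165,306,207),100): print(st,ce,ray(c,ce,.028).round(4)); rc=ray(c,ce,.028)
g=cv2.cvtColor(c["pixels"],cv2.COLOR_BGR2GRAY)
L=[];R=[]
for y in range(120,200,8):
    w=np.where(g[y,222:338]>90)[0]+222; L.append(ray(c,(w[0]-.5,y),.025)[:2]);R.append(ray(c,(w[-1]+.5,y),.025)[:2])
D=[]
for e in(L,R):
    vx,vy,x0,y0=cv2.fitLine(np.float32(e),cv2.DIST_HUBER,0,.01,.01).ravel(); print("edge",vx,vy,x0,y0,np.degrees(np.arctan2(vy,vx))%180)
    D.append((vx,vy,x0,y0))
d=np.array([D[0][:2]])[0]; d*=np.sign(d[1]); m=(np.array(D[0][2:])+np.array(D[1][2:]))/2; n=np.array([-d[1],d[0]])
print("width",(np.array(D[0][2:])-D[1][2:])@n,"rest off",(rc[:2]-m)@n)
b=ray(c,(280,38),.055)[:2];e=ray(c,(280,208),.026)[:2]; cell=ray(c,(279,98),.028)[:2]
print("bridge-rest",(b-rc[:2])@d,"(slide x =",-12-1000*((b-rc[:2])@d)+58,") rear-rest",(e-rc[:2])@d,"cell-rest",(cell-rc[:2])@d, "bridge front/back", (ray(c,(280,29),.055)[:2]-rc[:2])@d,(ray(c,(280,47),.055)[:2]-rc[:2])@d)
tcp=np.array([.5858,-.1235]);print("tcp-rest along,lat",(tcp-rc[:2])@d,(tcp-rc[:2])@n, "d",d)
```

```text
cam [ 0.571 -0.046  0.384]
[  7  12  36  28 970] [279.48350515 190.96907216] [ 0.5858 -0.126   0.028 ]
edge 0.17108354 -0.98525655 0.5187851 -0.09682301 99.85083
edge 0.16408022 -0.986447 0.63845575 -0.07631224 99.44381
width 0.121415325 rest off -0.0003484580812794149
bridge-rest 0.15573335995532406 (slide x = -109.73335995532406 ) rear-rest -0.02152763871590756 cell-rest 0.10346072333415317 bridge front/back 0.16336663470465415 0.14798599964720244
tcp-rest along,lat 0.0024669129091002117 -0.0004067351791113228 d [-0.17108354  0.98525655]
```

```bash
python3 -m creep '[[[0,0,0.11],[0,0,0]],[[0,0,0.11],[0,0,0]],[[0,0,0.11],[0,0,0]],[[0,0,0.11],[0,0,0]],[[0,0,0.01],[0,0,0]],[[0,0,0.005],[0,0,0]],[[0,0,0],[0,0,0]],[[0,0,0],[0,0,0]]]'
python3 - <<'E'
from station import r
s=r.observe();print(s["position"],s["force"])
E
```

```text
time: 3.7
position: [0.585, -0.1258, 0.0423]
tool_rot: [[-0.166, 0.986, 0.003], [0.986, 0.166, -0.001], [-0.002, 0.003, -1.0]]
force: [-1.1, 0.6, 0.2]
grip_width: 0.0002
finger_force: 0.0
[ 0.58495746 -0.12582167  0.04229092] [-1.09727838  0.58652489  0.23042933]
```

Down to 30 mm or so, then small steps.

```bash
python3 -m creep '[[[0,0,0.02],[0,0,0]],[[0,0,0.01],[0,0,0]],[[0,0,0],[0,0,0]],[[0,0,0],[0,0,0]]]'
python3 -m creep '[[[0,0,0.004],[0,0,0]],[[0,0,0],[0,0,0]]]'
```

```text
time: 4.2
position: [0.5838, -0.1252, 0.0284]
tool_rot: [[-0.166, 0.986, -0.0], [0.986, 0.166, 0.0], [0.0, -0.0, -1.0]]
force: [-0.4, -0.1, 1.9]
grip_width: 0.0008
finger_force: 0.9
time: 4.45
position: [0.5839, -0.1252, 0.0284]
tool_rot: [[-0.167, 0.986, -0.0], [0.986, 0.167, -0.0], [-0.0, -0.0, -1.0]]
force: [-2.1, 1.3, 11.1]
grip_width: 0.0004
finger_force: 5.6
```

```bash
python3 -m creep '[[[0,0,0.004],[0,0,0]],[[0,0,0],[0,0,0]]]'
python3 -m creep '[[[0.01,0,0],[0,0,0]],[[0.01,0,0],[0,0,0]],[[0.01,0,0],[0,0,0]],[[0.01,0,0],[0,0,0]],[[0.01,0,0],[0,0,0]],[[0,0,0],[0,0,0]]]'
```

```text
time: 4.7
position: [0.5839, -0.1252, 0.0283]
tool_rot: [[-0.167, 0.986, 0.0], [0.986, 0.167, -0.0], [-0.0, 0.0, -1.0]]
force: [-4.2, 2.3, 20.9]
grip_width: 0.0008
finger_force: 10.3
time: 5.45
position: [0.5825, -0.1091, 0.0284]
tool_rot: [[-0.168, 0.986, 0.005], [0.986, 0.168, -0.006], [-0.007, 0.004, -1.0]]
force: [-4.5, -6.7, 16.6]
grip_width: 0.0007
finger_force: 8.4
```

```bash
python3 -m creep '[[[0.01,0,0.0025],[0,0,0]],[[0.01,0,0],[0,0,0]],[[0.01,0,0],[0,0,0]],[[0.01,0,0],[0,0,0]],[[0.01,0,0],[0,0,0]],[[0.01,0,0],[0,0,0]],[[0,0,0],[0,0,0]]]'
python3 - <<'E'
from station import r,camera
import numpy as np,cv2
c=camera("wrist");cv2.imwrite("pics/w2.png",c["pixels"]);np.savez("w2.npz",**c)
E
```

```text
time: 6.32
position: [0.5786, -0.0865, 0.0283]
tool_rot: [[-0.169, 0.986, 0.005], [0.986, 0.169, -0.007], [-0.008, 0.004, -1.0]]
force: [-6.0, -10.5, 22.8]
grip_width: 0.0003
finger_force: 11.5
```

View pics/w2.png

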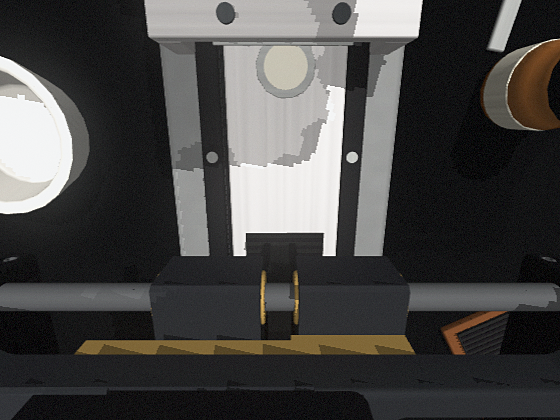

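The view shows the cell at (286,68) reaching the bridge, with the rest still under the fingers (front edge at row 233, columns 246–323). I'll check for slip and carry on.

```bash
python3 - <<'E'
from h import *
from station import r
c=dict(np.load("w2.npz")); f=(ray(c,(246,233),.028)+ray(c,(323,233),.028))/2; d=np.array([-.168,.986]); p=r.observe()["position"]
print(f,"front-tcp along",(f[:2]-p[:2])@d,"lat",(f[:2]-p[:2])@np.array([-.986,-.168]))
b=ray(c,(286,68),.028)[:2];print("cell-tcp",(b-p[:2])@d)
E
python3 -m creep '[[[0.01,0,0],[0,0,0]],[[0.01,0,0],[0,0,0]],[[0.01,0,0],[0,0,0]],[[0.01,0,0],[0,0,0]],[[0,0,0],[0,0,0]]]'
```

```text
[ 0.57744509 -0.07033918  0.028     ] front-tcp along 0.016148452595738435 lat -0.0015582338906301204
cell-tcp 0.10093171854567337
time: 7.0
position: [0.5763, -0.0722, 0.0284]
tool_rot: [[-0.17, 0.985, 0.006], [0.985, 0.17, -0.01], [-0.01, 0.004, -1.0]]
force: [-6.2, -15.2, 22.9]
grip_width: 0.0003
finger_force: 11.3
```

```bash
python3 -m creep '[[[0.01,-0.001,0.001],[0,0,0]],[[0.01,-0.001,0.001],[0,0,0]],[[0.01,-0.001,0],[0,0,0]],[[0.01,0,0],[0,0,0]],[[0.01,0,0],[0,0,0]],[[0,0,0],[0,0,0]]]'
```

```text
time: 7.75
position: [0.5729, -0.053, 0.0283]
tool_rot: [[-0.17, 0.985, 0.008], [0.985, 0.17, -0.01], [-0.011, 0.006, -1.0]]
force: [-5.6, -16.2, 26.8]
grip_width: 0.0004
finger_force: 13.3
```

```bash
python3 -m creep '[[[0.01,-0.001,0],[0,0,0]],[[0.01,-0.001,0],[0,0,0]],[[0.01,0,0],[0,0,0]],[[0.01,0,0],[0,0,0]],[[0.01,0,0],[0,0,0]],[[0.01,0,0],[0,0,0]],[[0,0,0],[0,0,0]]]'
python3 -m creep '[[[0.005,0,0],[0,0,0]],[[0.005,0,0],[0,0,0]],[[0.005,0,0],[0,0,0]],[[0,0,0],[0,0,0]]]'
```

```text
time: 8.62
position: [0.5688, -0.0289, 0.0283]
tool_rot: [[-0.17, 0.985, 0.01], [0.985, 0.17, -0.009], [-0.011, 0.008, -1.0]]
force: [-4.7, -16.5, 27.2]
grip_width: 0.0008
finger_force: 13.4
time: 9.12
position: [0.5678, -0.0232, 0.0283]
tool_rot: [[-0.17, 0.985, 0.01], [0.985, 0.17, -0.009], [-0.011, 0.008, -1.0]]
force: [-5.7, -16.5, 27.3]
grip_width: 0.0007
finger_force: 13.5
```

Travel is now about 103 mm. I'll creep to the stop while watching for the force to rise.

```bash
python3 -m creep '[[[0.005,0,0],[0,0,0]],[[0.005,0,0],[0,0,0]],[[0,0,0],[0,0,0]]]'
python3 -m creep '[[[0.005,0,0],[0,0,0]],[[0,0,0],[0,0,0]]]'
python3 -m creep '[[[0.004,0,0],[0,0,0]],[[0,0,0],[0,0,0]]]'
```

```text
time: 9.5
position: [0.5671, -0.0193, 0.0283]
tool_rot: [[-0.17, 0.985, 0.009], [0.985, 0.17, -0.009], [-0.011, 0.008, -1.0]]
force: [-4.6, -16.5, 27.2]
grip_width: 0.0006
finger_force: 13.6
time: 9.75
position: [0.5669, -0.0173, 0.0283]
tool_rot: [[-0.17, 0.985, 0.01], [0.985, 0.17, -0.009], [-0.011, 0.008, -1.0]]
force: [-4.5, -16.1, 27.1]
grip_width: 0.0004
finger_force: 13.6
time: 10.0
position: [0.5666, -0.0159, 0.0283]
tool_rot: [[-0.17, 0.985, 0.01], [0.985, 0.17, -0.01], [-0.011, 0.008, -1.0]]
force: [-4.5, -18.4, 28.2]
grip_width: 0.0005
finger_force: 13.6
```

Travel is about 111 mm and the push force is starting to rise.

```bash
python3 -m creep '[[[0.002,0,0.001],[0,0,0]],[[0,0,0],[0,0,0]]]'
python3 -m creep '[[[0.002,0,0],[0,0,0]],[[0,0,0],[0,0,0]]]'
```

```text
time: 10.25
position: [0.5666, -0.0159, 0.0283]
tool_rot: [[-0.171, 0.985, 0.01], [0.985, 0.171, -0.011], [-0.012, 0.008, -1.0]]
force: [-5.2, -20.6, 29.7]
grip_width: 0.0007
finger_force: 14.8
time: 10.5
position: [0.5666, -0.0158, 0.0283]
tool_rot: [[-0.171, 0.985, 0.01], [0.985, 0.171, -0.012], [-0.013, 0.008, -1.0]]
force: [-6.1, -23.1, 29.8]
grip_width: 0.0005
finger_force: 14.6
```

It's home: the TCP has stopped while the push keeps rising. I'll ease the push a little, lift straight off and look.

```bash
python3 -m creep '[[[-0.006,0,0],[0,0,0]],[[0,0,-0.01],[0,0,0]],[[0,0,-0.01],[0,0,0]],[[0,0,-0.05],[0,0,0]],[[0,0,-0.1],[0,0,0]],[[0,0,-0.1],[0,0,0]],[[0,0,-0.1],[0,0,0]],[[-0.15,0,0],[0,0,0]],[[-0.15,0,0],[0,0,0]],[[0,0,0],[0,0,0]]]'
python3 - <<'E'
from station import r,camera
import numpy as np,cv2
c=camera("wrist");cv2.imwrite("pics/w3.png",c["pixels"]);np.savez("w3.npz",**c)
c=camera("scene");cv2.imwrite("pics/s3.png",cv2.resize(c["pixels"][140:310,180:440],None,fx=3,fy=3))
E
```

```text
time: 11.75
position: [0.5835, -0.1326, 0.1705]
tool_rot: [[-0.162, 0.987, 0.001], [0.987, 0.162, -0.001], [-0.001, 0.001, -1.0]]
force: [-0.2, -0.5, 0.0]
grip_width: 0.0001
finger_force: 0.0
```

View pics/w3.png

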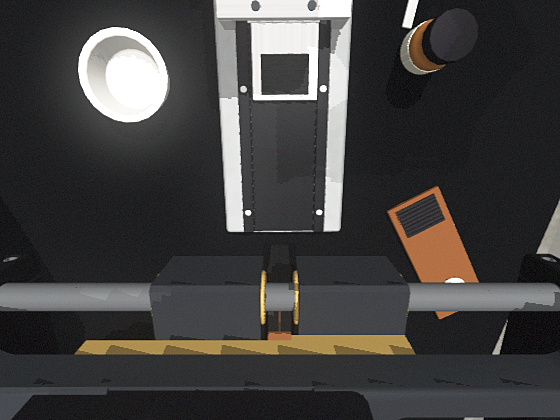

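View pics/s3.png

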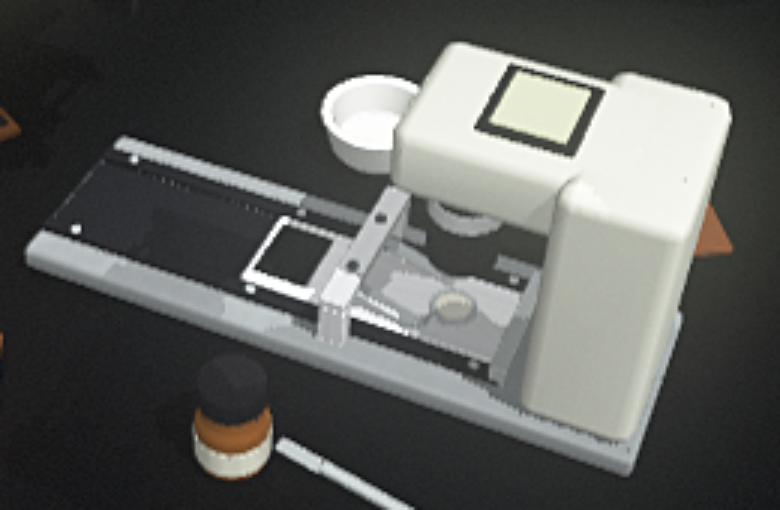

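The wrist view shows the rest at (285,74), the slide rear at row 100 and the base rear edge at row 232. The scene view shows the slide under the leaf with its nose at the stop (about (500,340) in the crop). The jar, mortar and spatula haven't moved. One numeric check: rest to base rear should be 157 mm.

Run:
```python
from h import *
c=dict(np.load("w3.npz")); d=np.array([-.168,.986])
for st,ce in rest(c,(255,40,315,98),100): print(st,ce,ray(c,ce,.028))
a=ray(c,(285,74),.028)[:2];e=ray(c,(285,101),.026)[:2]
for z in(.02,.025): print(z,(a-ray(c,(284,232),z)[:2])@d,(e-ray(c,(284,232),z)[:2])@d)
c1=dict(np.load("wrist1.npz")); a1=ray(c1,(279.5,191),.028)[:2]; print("travel",(a-a1)@d, "start rest-rear",(a1-ray(c1,(280,225),.025)[:2])@d)
```

```text
[   6   14   48   41 1902] [284.33280757  73.4595163 ] [ 0.56805151 -0.01672683  0.028     ]
0.02 0.15617523646072354 0.1331006258440556
0.025 0.15429509874861275 0.13122048813194476
travel 0.11030970357912091 start rest-rear 0.043573107940579184
```

```bash
python3 -c "
from station import r
print(r.hand_in())"
```

```text
the job is handed in; nothing more can be done
None
```

The slide is home against the end stop: it moved about 110 mm under the leaf spring, pressed at 17–30 N, until it would go no further. The arm is clear, the jar, mortar and spatula look undisturbed, and the job was handed in at about 12 s, with no verdict returned.

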